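# Biscuits into the carton, clip held open round its flap

## Robot

A 6-joint arm with a two-finger parallel gripper is mounted at the origin on the work surface. World frame = base frame: x ahead of the robot, y to its left, z up, the work surface at z = 0. Lengths are in m, angles in rad, forces in N, time in s.
With the tool pointing down it reaches from about 0.325 to 0.9 m from the base axis. Payload 6.1 kg.
Tool frame: the origin (TCP) lies on the front face of the gripper's body, between the roots of the fingers; the fingertips stand 70 mm ahead of it and the grasp point (between the pads) lies 51 mm ahead of it; z points along the fingers, y is the direction in which the jaws open and shut (so a half turn about z gives the same grasp; the last joint's range is limited). The gripper opens to 87 mm and grips with 3 to 60 N. Pads are 19 mm wide; open, the fingers measure 117 mm over their backs; the gripper's body (75 mm by 190 mm) begins 51 mm behind the grasp point.
Start: joints at [0.982, 0.22, 1.526, -0, 1.395, -0.126], TCP at [0.279, 0.559, 0.292] pointing down, gripper open.
Joint ranges: [-2.98, 2.98], [-0.91, 2.08], [0.09, 2.57], [-1.24, 4.39], [0.2, 2.65], [-2.68, 2.68]. Speed limits (rad/s): [2.57, 2.57, 3.01, 3.14, 3.14, 3.14].

## Interface

Orientations are given as a 3x3 rotation matrix whose columns are the frame's x, y, z axes.
In Python, from workcell import bot gives the robot as it stands. The module is installed in compiled form; this text tells all that it offers.
- The arm moves only by the tool jog_arm, never from a script. Its argument "moves" is a list of rows, each a list of 3 entries, a list of its own where there are three numbers: the finger opening in m, from 0 to 0.087, then the shift along the world's x, y, z in m, then the turn, a rotation vector about the world's x, y, z in degrees. A call has exactly 10 rows; each row shifts and turns the commanded pose from where the row before left it; what a row does not reach is not made up. A row lasts 1/10 s, in which the tool goes at most 50 mm and 8.59 degrees, less where a joint would pass 70% of its speed; a pose out of reach is approached as far as the arm can. A call with a gripper value outside its range is refused whole. The fingers move at their own pace and stop on an object; "newtons" is the grip in N (left out, the last holds). Time passes only in rows, so rows that do not move let the fingers close, or fill a call up. It gives the time, the measured TCP pose, the force and the opening at its end, in the units of the state.
- bot.get_obs(): the state, without advancing time (a new reading comes with each control period).
- bot.camera(name): name is "scene" or "top"; returns a dict with "pixels" (384x512x3 uint8, red, green, blue), "range_z" (384x512 float32, m along the optical axis (not along the pixel's ray), 0 where there is no reading), "mtx" (3x3 intrinsics, pixels), "pose" (4x4, takes a point from camera to world coordinates). Camera axes: x right, y down, z forward; pixel columns grow to the right and rows downward; lengths in m; the calibration is good to about 2 mm. A picture is of the moment at which its call begins.
- bot.hand_in(): hands the job in, once; it reports no verdict.
Trained networks look in the newest picture that a camera, given by its name, has taken for a name from the list of things; names that differ only in an ending like _2 or _b are one class to them, and where a whole thing is asked for, a point or a joint stands for the part that bears it (a point fixed in the world has none). Each returns a list of dicts, best first, with "p" (0 to 1); they miss things now and then, are a little off and sometimes report something else, mostly with a low value. They report only what shows in the picture. A call takes as long as a camera call. They do not tell look-alikes from the thing itself.
- bot.search_frame(camera, target): "xy" ([column, row] in pixels, amid what is visible of it).
- bot.masks_of(camera, target): "pixels" (384x512 bool, what is visible of it) and "xy" ([column, row] in pixels, amid what is visible of it).
- bot.mark_of(camera, target): "xy" ([column, row] in pixels: a listed point, or the origin of a listed thing).
The state is a dict: "time": time; "joint_pos": joint angles; "dq": joint speeds; "joint_torque": joint torques, N m; "position": TCP position; "orientation": TCP orientation; "wrist_force": force on the tool from outside, world axes, zero at the start; "ft_torque": the same for the moment, N m; "opening": finger opening in m.
Only numpy, scipy, OpenCV 4.12 (cv2) and the standard library are available. Lean on these libraries where they do the work, as an engineer would, in place of code of your own. Each camera call takes 0.05 s, during which the arm holds its last target. There are 200 camera calls.

## Task

Pick up the snack tray by its grip and tip the three biscuits off it into the open carton without touching them with the gripper, then set the tray back down flat on the table. Then squeeze the spring clip wide open, bring its gaping jaws around an edge of the carton's upright card flap with one jaw well in on each side and neither touching the card, and finish while still holding it open there. Leave the mug, the lidded jar and the books where they are.

Things in the scene. Friction and masses are not known exactly. Their poses are not given: they have to be found in the camera images.
- carton: White card biscuit carton, open on top, standing firmly fixed on the table: 120 (x) by 150 (y) by 70 mm high, walls and floor 3 mm. Origin: centre of its underside. Its +x side wall continues upward as a flat upright card flap, 3 mm thick, over the whole 150 mm width, up to 150 mm above the table.
- flap (a point): Centre of the free part of the carton's upright flap (110 mm above the table, 58.5 mm along the carton's +x from its centre, mid-thickness). Axes as the carton: x is normal to the card (faces at x = +-1.5 mm), y runs along the card's width (free side edges at y = +-75 mm), z up (top edge at +40 mm, carton rim at -40 mm).
- tray: Small loose white melamine snack tray, 180 g without the biscuits. Origin: centre of the underside of its dish; x points to its open pouring end, y across, z up. Floor 6 mm thick, 100 mm wide (y), from x = -102 to +70 mm; rims 5 to 6 mm thick, up to 20 mm high, at y = +-47.5 and at x = -67 mm; no rim at the pouring end x = +70 mm. The biscuits slide on it at a slope of about 18 to 26 degrees.
- tray_grip (a point): Place to hold the tray: its upright brown wooden grip, 14 mm thick (tray y), 30 mm wide (tray x), centred at tray x = -86 mm, top 72 mm above the underside. This point lies inside it, 50 mm above the underside. Axes as the tray.
- tray_lip (a point): Middle of the tray's pouring end, on the floor's upper face (tray x = +70, y = 0, z = +6 mm). Axes as the tray.
- biscuit0: Loose shortbread biscuit 38 by 26 by 15 mm (x, y, z), 25 g, lying on the tray. Origin: centre of its underside.
- biscuit1: A second, equal biscuit on the tray.
- biscuit2: A third, equal biscuit on the tray, nearest its pouring end.
- clip: Pin-carrying half of a loose black plastic spring clip, 60 g, 100 mm long, lying on its side, 30 mm high, its hinge pin upright. Origin: on the pin axis, at the clip's underside. Closed, its x axis is the clip's midline: both jaws run 55 mm from the pin to +x, each 6 mm thick, flat inner faces meeting on the midline; the squeeze levers run to -x. This half lies on the +y side.
- clip_squeeze (a point): Where to squeeze: between the two levers, on the closed clip's midline 32 mm from the pin on the -x side, 15 mm above the underside; axes as clip. The levers are 45 mm long, 5 mm thick, splay 15 degrees each from the midline and measure 47 mm over their outer faces at the ends (x = -44 mm from the pin).
- clip_arm (a joint): Angle between the clip's halves (rad): 0 shut by its spring, 0.52 fully open at a stop. Pressing the levers together (up to 13 N) opens it, each half turning half of it about the pin; it springs shut when let go. At the stop the levers are parallel, 22 mm over their outer faces, and the jaw tips' inner faces are 28 mm apart.
- tip_a (a point): Inner face of the jaw tip of the half that carries the pin, 55 mm from the pin, 15 mm above the clip's underside.
- tip_b (a point): Inner face of the jaw tip of the other half, 55 mm from the pin, 15 mm above the clip's underside.
- mug: White mug, 84 mm wide, 95 mm high, bystander. Origin: centre of its underside.
- candle: White lidded candle jar, 72 mm wide, 75 mm high, bystander. Origin: centre of its underside.
- books: Stack of three books, about 120 by 180 by 70 mm high, bystander. Origin: centre of its underside.
Not all that is in view belongs to the job. Leave any green or purple look-alike of the tray alone.

How it is judged:
On the way, in this order (a step that is already met when the one before it is completed fails the run):
1. all three biscuits lie in the carton (x of biscuit0 in the frame of carton between -0.062 and 0.062 m and y of biscuit0 in the frame of carton between -0.077 and 0.077 m and z of each of biscuit0, biscuit1, biscuit2 in the frame of carton below 0.06 m and x of biscuit1 in the frame of carton between -0.062 and 0.062 m and y of biscuit1 in the frame of carton between -0.077 and 0.077 m and x of biscuit2 in the frame of carton between -0.062 and 0.062 m and y of biscuit2 in the frame of carton between -0.077 and 0.077 m), for 0.2 s.
2. the tray is set back down flat on the table and let go (angle between tray's own z axis and vertical below 0.1 rad and height (world z) of tray below 0.01 m and contact force between the fingers and tray below 0.1 N), for 0.2 s.
At the end, for the whole second after the job is handed in: Biscuits rest in the carton; tray released, level within 0.1 rad on the table; clip held, opened over 0.3 rad, still, touching neither carton nor tray, jaw tips on opposite sides of the flap, 3 to 30 mm from its mid-plane and at least 5 mm inside its edges, above the carton rim (all of step 1 and all of step 2 and y of tip_a in the frame of flap between -0.07 and 0.07 m and z of tip_a in the frame of flap between -0.04 and 0.035 m and y of tip_b in the frame of flap between -0.07 and 0.07 m and z of tip_b in the frame of flap between -0.04 and 0.035 m and ((x of tip_a in the frame of flap between 0.003 and 0.03 m and x of tip_b in the frame of flap between -0.03 and -0.003 m) or (x of tip_b in the frame of flap between 0.003 and 0.03 m and x of tip_a in the frame of flap between -0.03 and -0.003 m)) and value of joint clip_arm above 0.3 rad and contact force between the fingers and clip above 2 N and contact force between clip and carton below 0.2 N and contact force between clip and tray below 0.2 N and linear speed of each of clip, biscuit0, biscuit1, biscuit2 below 0.03 m/s); the arm keeps its last pose, push and grip.
It fails at once if the gripper touches a biscuit (contact force between the fingers and biscuit0 above 0.5 N or contact force between the fingers and biscuit1 above 0.5 N or contact force between the fingers and biscuit2 above 0.5 N).
It fails at once if the mug, the jar or the books are moved by more than 20 mm (distance of any of mug, candle, books from where it was at the start of the episode above 0.02 m).
It also fails if it takes over 64 s, if anything falls off the work surface, if the arm or the gripper's body presses on something with over 40 N, if the wrist force passes 120 N, or if a joint passes its speed limit or range.

## Working session

There is one attempt and no reset: what is moved stays moved. The work goes in short steps, Python scripts to look and compute and a tool call to move; the robot and the scene stay as the last step left them, time stands still between calls to the robot, and variables do not carry over. Pictures are saved under pics/ and viewed, about 8 in all and at most 12, crops included, and the job is handed in when it is done.

Besides the shell and the picture viewer there is one more tool, called as name(argument=value, ...), one argument or row to a line, values as JSON. jog_arm: Moves the arm, as the interface text tells. Its arguments: {"type":"object","properties":{"moves":{"type":"array"},"newtons":{"type":"number"}},"required":["moves"]}

```bash
mkdir -p pics
cat > h.py <<'E'
import numpy as np, cv2
from workcell import bot
def world(c,uv,z=None):
    K=c["mtx"];P=c["pose"];r=np.linalg.inv(K)@np.array([uv[0],uv[1],1.])
    if z is None:
        d=c["range_z"][int(round(uv[1])),int(round(uv[0]))]
    else:
        d=(z-P[2,3])/(P[:3,:3]@r)[2]
    return P[:3,:3]@(r*d)+P[:3,3]
def cloud(c):
    h,w=c["range_z"].shape
    u,v=np.meshgrid(np.arange(w),np.arange(h))
    r=np.stack([u,v,np.ones_like(u)],-1)@np.linalg.inv(c["mtx"]).T
    p=(r*c["range_z"][...,None])@c["pose"][:3,:3].T+c["pose"][:3,3]
    return p
def save(c,name,box=None,s=1):
    im=c["pixels"][...,::-1]
    if box: im=im[box[1]:box[3],box[0]:box[2]]
    im=cv2.resize(im,None,fx=s,fy=s,interpolation=cv2.INTER_CUBIC)
    cv2.imwrite("pics/"+name,im)
E
python3 - <<'E'
from h import *
np.set_printoptions(precision=3,suppress=True)
for n in("scene","top"):
    c=bot.camera(n);save(c,n+"0.png",s=1.5);print(n,c["pose"],c["mtx"][0,0])
    np.savez(n+"0.npz",**c)
    for t in["carton","flap","tray","tray_grip","tray_lip","biscuit0","clip","clip_squeeze","tip_a","tip_b","mug","candle","books"]:
        for d in bot.mark_of(n,t): print(t,round(d["p"],2),np.round(d["xy"]),world(c,d["xy"]) if 0<=d["xy"][0]<511 and 0<=d["xy"][1]<383 else "")
E
```

```text
scene [[-0.702  0.39  -0.596  1.311]
 [ 0.712  0.36  -0.603  0.851]
 [-0.021 -0.848 -0.53   0.783]
 [ 0.     0.     0.     1.   ]] 445.9297637767431
carton 0.57 [250. 205.] [0.57  0.072 0.064]
flap 0.66 [233. 182.] [ 0.556 -0.014  0.1  ]
flap 0.43 [319. 261.] [0.582 0.335 0.017]
tray 0.94 [429. 260.] [0.371 0.533 0.005]
tray 0.82 [365. 223.] [0.347 0.322 0.006]
tray 0.77 [325. 261.] [0.563 0.339 0.009]
tray 0.66 [370. 308.] [0.621 0.513 0.005]
tray 0.56 [254. 308.] [0.804 0.32  0.007]
tray_grip 0.95 [295. 296.] [0.756 0.4   0.063]
tray_grip 0.91 [400. 248.] [0.44  0.479 0.056]
tray_grip 0.72 [167. 168.] [ 0.553 -0.372  0.016]
tray_grip 0.68 [353. 192.] [0.291 0.239 0.051]
tray_grip 0.67 [342. 227.] [0.486 0.333 0.073]
tray_grip 0.66 [337. 255.] [0.535 0.358 0.021]
tray_lip 0.88 [453. 256.] [0.318 0.572 0.007]
tray_lip 0.82 [227. 305.] [0.84  0.267 0.005]
tray_lip 0.81 [305. 270.] [0.626 0.326 0.009]
tray_lip 0.79 [339. 312.] [0.68  0.469 0.007]
tray_lip 0.66 [372. 235.] [ 0.374  0.364 -0.001]
biscuit0 0.62 [322. 247.] [0.537 0.31  0.022]
clip 0.84 [187. 173.] [ 0.51  -0.315 -0.001]
c
[... 1316 characters left out ...]
6 0.006]
tray_lip 0.44 [187. 182.] [0.589 0.33  0.02 ]
biscuit0 0.65 [190. 180.] [0.596 0.322 0.027]
biscuit0 0.53 [176. 201.] [0.528 0.367 0.008]
biscuit0 0.4 [194. 200.] [0.531 0.304 0.026]
clip 0.48 [386. 213.] [ 0.495 -0.335  0.004]
clip_squeeze 0.56 [384. 217.] [ 0.482 -0.329 -0.   ]
clip_squeeze 0.25 [187. 192.] [0.558 0.333 0.004]
tip_a 0.63 [394. 193.] [ 0.562 -0.368 -0.   ]
tip_a 0.58 [396. 195.] [ 0.553 -0.365  0.025]
tip_b 0.63 [394. 193.] [ 0.562 -0.368 -0.   ]
tip_b 0.58 [396. 195.] [ 0.553 -0.365  0.025]
mug 0.7 [243. 141.] [ 0.739  0.145 -0.003]
mug 0.63 [287. 128.] [ 0.765 -0.001  0.078]
candle 0.75 [284. 128.] [0.768 0.007 0.072]
books 0.71 [392. 147.] [ 0.707 -0.346  0.069]
```

View pics/scene0.png

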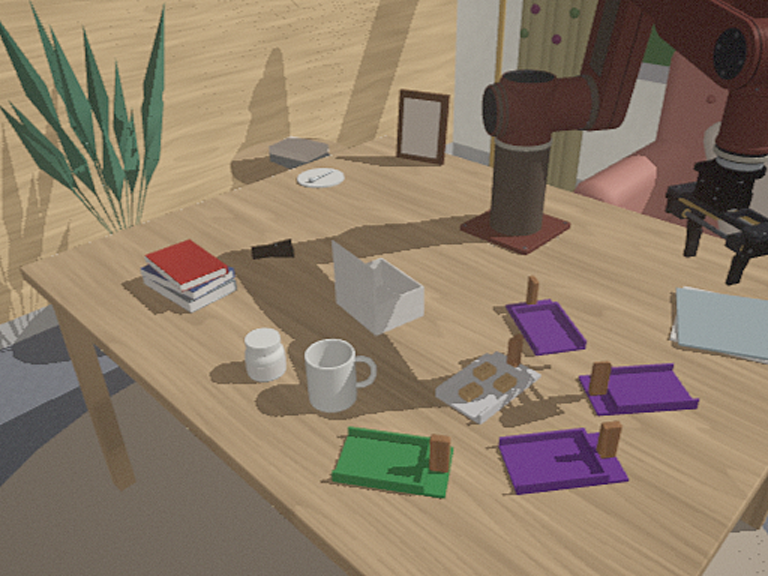

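View pics/top0.png

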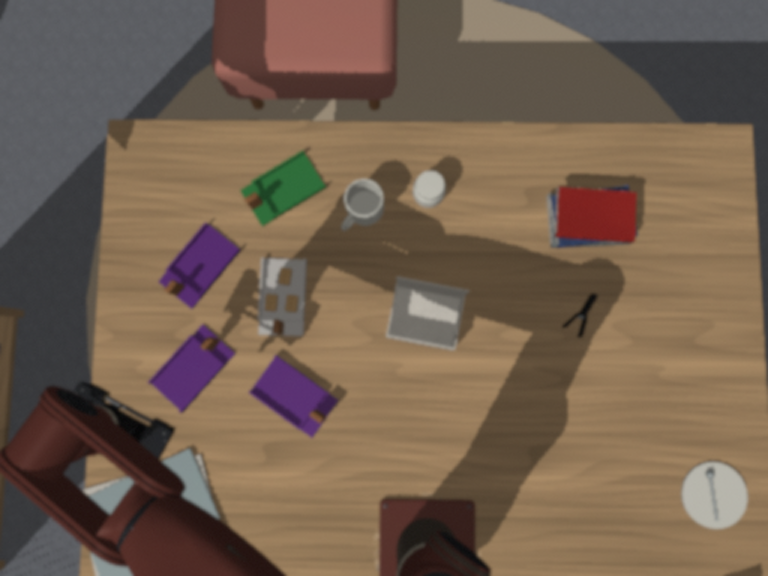

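The pictures show these tray look-alikes (full-image px, top view shown at 1.5×):
- green at (284,187)
- purple at (200,265), (193,368) and (294,395)
- white with brown biscuits at (282,298) in the top view and (488,385) in the scene view

The white one is the tray. It appears to have four brown blobs, so I'll check that in the crop. The clip is at (580,313) and the carton at (427,313).

```bash
cat > m1.py <<'E'
from h import *
np.set_printoptions(precision=3,suppress=True)
S=dict(np.load("scene0.npz"));T=dict(np.load("top0.npz"))
a=cv2.resize(S["pixels"][225:290,280:370],(720,520),interpolation=cv2.INTER_CUBIC)
def cr(c,b,w): return cv2.resize(c["pixels"][b[1]:b[3],b[0]:b[2]],None,fx=w,fy=w,interpolation=cv2.INTER_CUBIC)
A=cr(S,(280,215,370,290),4); B=cr(T,(160,160,220,235),4);C=cr(S,(150,145,220,185),4);D=cr(T,(365,185,405,230),5)
cv=np.zeros((600,800,3),np.uint8)
cv[:A.shape[0],:A.shape[1]]=A;cv[:B.shape[0],400:400+B.shape[1]]=B
cv[310:310+C.shape[0],:C.shape[1]]=C;cv[310:310+D.shape[0],400:400+D.shape[1]]=D
cv2.imwrite("pics/crop1.png",cv[...,::-1])
for nm,c in(("scene",S),("top",T)):
    p=cloud(c); x,y,z=p[...,0],p[...,1],p[...,2]; g=c["range_z"]>0
    def rect(m,l):
        if m.sum()<5: print(nm,l,m.sum());return
        r=cv2.minAreaRect((p[m][:,:2]*1000).astype(np.float32)); print(nm,l,m.sum(),np.array(r[0]),np.array(r[1]),round(r[2],1),"med z",np.median(p[m][:,2]),"mean",p[m].mean(0))
    near=lambda X,Y,R:g&(np.hypot(x-X,y-Y)<R)
    tab=near(.65,.0,.6)&(abs(z)<.02); print(nm,"table z",np.median(z[tab]))
    rect(near(.47,.325,.05)&(z>.045)&(z<.09),"grip")
    white=(c["pixels"].max(-1).astype(int)-c["pixels"].min(-1)<30)
    rect(near(.56,.33,.13)&white&(z>-.01)&(z<.03)&(c["pixels"].max(-1)>70),"traywhite")
    rect(near(.5,.01,.13)&(z>.02)&(z<.16),"carton")
    rect(near(.5,.01,.13)&(z>.085)&(z<.16),"flap")
    dark=c["pixels"].max(-1)<45
    rect(near(.51,-.335,.09)&dark&(z>-.01)&(z<.05),"clip")
    rect(near(.51,-.335,.09)&(z>.02)&(z<.05),"clip z")
E
python3 m1.py
```

```text
scene table z 0.0005347278286115253
scene grip 108 [475.381 328.91 ] [14.574 30.901] 88.0 med z 0.06417711668283649 mean [0.478 0.331 0.062]
scene traywhite 1432 [539.637 327.624] [103.216 182.261] 89.0 med z 0.007087907457389964 mean [0.557 0.33  0.009]
scene carton 1862 [499.404   7.59 ] [157.053 128.052] 79.9 med z 0.06115086490424315 mean [0.524 0.019 0.07 ]
scene flap 549 [558.27   -2.998] [155.332   8.216] 80.1 med z 0.11920071438895141 mean [0.56  0.002 0.12 ]
scene clip 47 [ 512.195 -330.579] [43.855 95.301] 72.6 med z 0.013126083230219021 mean [ 0.511 -0.338  0.015]
scene clip z 130 [ 512.589 -343.502] [48.089 95.269] 56.6 med z 0.026384470255933934 mean [ 0.51  -0.339  0.026]
top table z 0.0008447407949021546
top grip 55 [471.829 328.461] [15.699 28.869] 89.3 med z 0.07154383922196894 mean [0.471 0.327 0.069]
top traywhite 1377 [547.642 357.192] [165.264 190.827] 88.8 med z 0.007491399438374069 mean [0.543 0.327 0.009]
top carton 468 [498.907   8.089] [150.284 120.196] 79.7 med z 0.07175048791248617 mean [ 0.522 -0.002  0.083]
top flap 169 [555.939  -3.004] [148.198   4.041] 79.9 med z 0.1311285549722725 mean [ 0.555 -0.003  0.128]
top clip 97 [ 511.505 -332.308] [38.108 93.903] 70.0 med z 0.028377709522726224 mean [ 0.512 -0.344  0.027]
top clip z 131 [ 513.089 -335.251] [40.723 98.02 ] 68.6 med z 0.029363896027117198 mean [ 0.51  -0.343  0.029]
```

View pics/crop1.png

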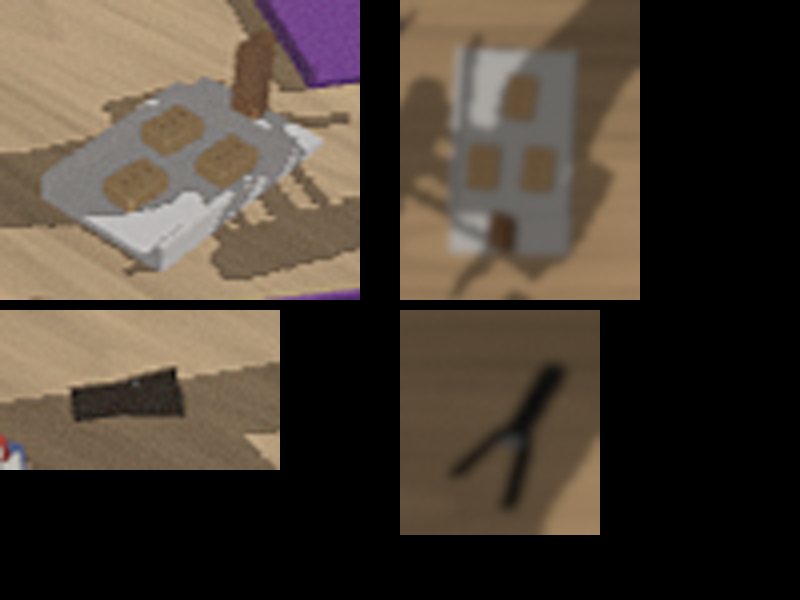

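The crop confirms it: a white tray with exactly three biscuits and a brown grip. The clip's jaws point away from the base and to the right.

Run:
```python
from h import *
from scipy.spatial.transform import Rotation as R
np.set_printoptions(precision=3,suppress=True)
o=bot.get_obs();Ro=np.array(o["orientation"]);print(o["position"],Ro,o["opening"])
for yaw in(88.8,-91.2):
    y=np.array([np.cos(np.radians(yaw)),np.sin(np.radians(yaw)),0]);z=np.array([0,0,-1.]);x=np.cross(y,z)
    G=np.stack([x,y,z],1);print(yaw,R.from_matrix(G@Ro.T).as_rotvec(degrees=True))
print(np.array([.4735,.3285,.2])-o["position"])
```

```text
[0.279 0.559 0.292] [[-0.895  0.446 -0.   ]
 [ 0.446  0.895 -0.   ]
 [-0.    -0.    -1.   ]] 0.08678384421447112
88.8 [ 0.004 -0.    25.316]
-91.2 [  -0.      -0.005 -154.684]
[ 0.194 -0.231 -0.092]
```

jog_arm(
  moves=[
    [0.087,[0.0216,-0.0256,-0.0102],[0,0,2.8]],
    [0.087,[0.0216,-0.0256,-0.0102],[0,0,2.8]],
    [0.087,[0.0216,-0.0256,-0.0102],[0,0,2.8]],
    [0.087,[0.0216,-0.0256,-0.0102],[0,0,2.8]],
    [0.087,[0.0216,-0.0256,-0.0102],[0,0,2.8]],
    [0.087,[0.0216,-0.0256,-0.0102],[0,0,2.8]],
    [0.087,[0.0216,-0.0256,-0.0102],[0,0,2.8]],
    [0.087,[0.0216,-0.0256,-0.0102],[0,0,2.8]],
    [0.087,[0.0216,-0.0256,-0.0102],[0,0,2.8]],
    [0.087,[0,0,0],[0,0,0]],
  ],
)

```text
time: 2.4
position: [0.475, 0.3256, 0.1989]
orientation: [[-1.0, 0.026, -0.001], [0.026, 1.0, -0.002], [0.001, -0.002, -1.0]]
wrist_force: [-1.3, 0.5, -0.1]
opening: 0.0871
```

jog_arm(
  moves=[
    [0.087,[-0.001,0.0025,-0.015],[0,0,0]],
    [0.087,[0,0,-0.015],[0,0,0]],
    [0.087,[0,0,-0.015],[0,0,0]],
    [0.087,[0,0,-0.015],[0,0,0]],
    [0.087,[0,0,-0.013],[0,0,0]],
    [0.087,[0,0,-0.012],[0,0,0]],
    [0.087,[0,0,-0.01],[0,0,0]],
    [0.087,[0,0,-0.003],[0,0,0]],
    [0.087,[0,0,0],[0,0,0]],
    [0.087,[0,0,0],[0,0,0]],
  ],
)

```text
time: 3.4
position: [0.4729, 0.3315, 0.103]
orientation: [[-1.0, 0.023, 0.001], [0.023, 1.0, 0.0], [-0.001, 0.0, -1.0]]
wrist_force: [0.1, -1.1, -0.2]
opening: 0.0871
```

Run:
```python
from h import *
c=bot.camera("scene");print(bot.get_obs()["position"])
save(c,"g1.png",(290,160,390,290),4.5)
```

```text
[0.47301822 0.33158307 0.1032287 ]
```

View pics/g1.png

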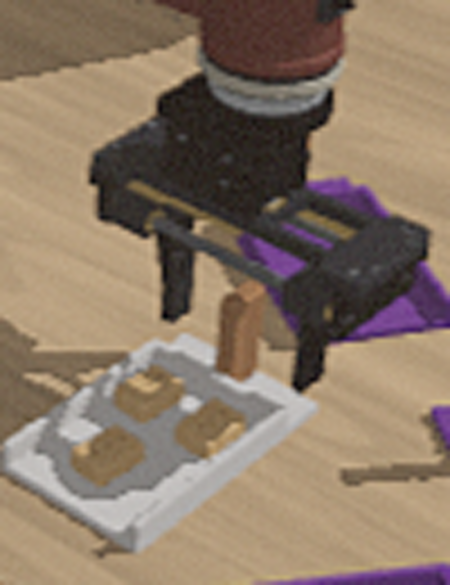

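The grip stands between the two open fingers (crop px (240,330)), and the biscuits are untouched. Next I centre on it and close.

jog_arm(
  moves=[
    [0.087,[0,-0.003,-0.001],[0,0,0]],
    [0.06,[0,0,0],[0,0,0]],
    [0.03,[0,0,0],[0,0,0]],
    [0.015,[0,0,0],[0,0,0]],
    [0.0,[0,0,0],[0,0,0]],
    [0.0,[0,0,0],[0,0,0]],
    [0.0,[0,0,0],[0,0,0]],
    [0.0,[0,0,0],[0,0,0]],
    [0.0,[0,0,0.005],[0,0,0]],
    [0.0,[0,0,0.01],[0,0,0]],
  ],
  newtons=50,
)

```text
time: 4.45
position: [0.4719, 0.328, 0.1161]
orientation: [[-1.0, 0.023, -0.002], [0.023, 1.0, -0.001], [0.002, -0.001, -1.0]]
wrist_force: [-0.5, -0.9, -0.7]
opening: 0.023
```

The fingers close more slowly than I assumed. I'll reopen a little, go back down, then close fully.

jog_arm(
  moves=[
    [0.04,[0,0,0],[0,0,0]],
    [0.04,[0,0,0],[0,0,0]],
    [0.04,[0,0,-0.008],[0,0,0]],
    [0.04,[0,0,-0.008],[0,0,0]],
    [0.04,[0,0,0],[0,0,0]],
    [0.0,[0,0,0],[0,0,0]],
    [0.0,[0,0,0],[0,0,0]],
    [0.0,[0,0,0],[0,0,0]],
    [0.0,[0,0,0],[0,0,0]],
    [0.0,[0,0,0],[0,0,0]],
  ],
)

```text
time: 5.45
position: [0.4726, 0.3285, 0.1007]
orientation: [[-1.0, 0.023, 0.0], [0.023, 1.0, 0.0], [-0.0, 0.0, -1.0]]
wrist_force: [-0.0, 0.3, -0.5]
opening: 0.0137
```

jog_arm(
  moves=[
    [0.0,[0,0,0],[0,0,0]],
    [0.0,[0,0,0],[0,0,0]],
    [0.0,[0,0,0],[0,0,0]],
    [0.0,[0,0,0],[0,0,0]],
    [0.0,[0,0,0.003],[0,0,0]],
    [0.0,[0,0,0.005],[0,0,0]],
    [0.0,[0,0,0.007],[0,0,0]],
    [0.0,[0,0,0.007],[0,0,0]],
    [0.0,[0,0,0.005],[0,0,0]],
    [0.0,[0,0,0.003],[0,0,0]],
  ],
)

```text
time: 6.45
position: [0.4728, 0.3285, 0.1314]
orientation: [[-1.0, 0.023, 0.001], [0.023, 1.0, 0.001], [-0.001, 0.001, -1.0]]
wrist_force: [0.2, 0.1, -1.4]
opening: 0.0138
```

jog_arm(
  moves=[
    [0.0,[-0.002,-0.004,0.009],[0,0,0]],
    [0.0,[-0.006,-0.008,0.013],[0,0,0]],
    [0.0,[-0.011,-0.014,0.015],[0,0,0]],
    [0.0,[-0.014,-0.018,0.015],[0,0,0]],
    [0.0,[-0.015,-0.02,0.015],[0,0,0]],
    [0.0,[-0.015,-0.02,0.014],[0,0,0]],
    [0.0,[-0.014,-0.018,0.012],[0,0,0]],
    [0.0,[-0.012,-0.014,0.009],[0,0,0]],
    [0.0,[-0.008,-0.01,0.006],[0,0,0]],
    [0.0,[-0.003,-0.004,0.002],[0,0,0]],
  ],
)

```text
time: 7.45
position: [0.372, 0.1976, 0.2414]
orientation: [[-1.0, 0.024, 0.001], [0.024, 1.0, 0.0], [-0.001, 0.0, -1.0]]
wrist_force: [0.3, -0.7, -2.8]
opening: 0.0139
```

Run:
```python
from h import *
c=bot.camera("scene");o=bot.get_obs();print(o["position"],o["joint_pos"],o["wrist_force"])
save(c,"c1.png",(200,90,430,270),3)
```

```text
[0.37203717 0.19760722 0.24140226] [ 3.00770245e-01 -2.47078609e-01  2.08640760e+00 -3.11214122e-04
  1.30088736e+00 -1.24646182e+00] [ 0.9676563   0.69394717 -2.53096969]
```

View pics/c1.png

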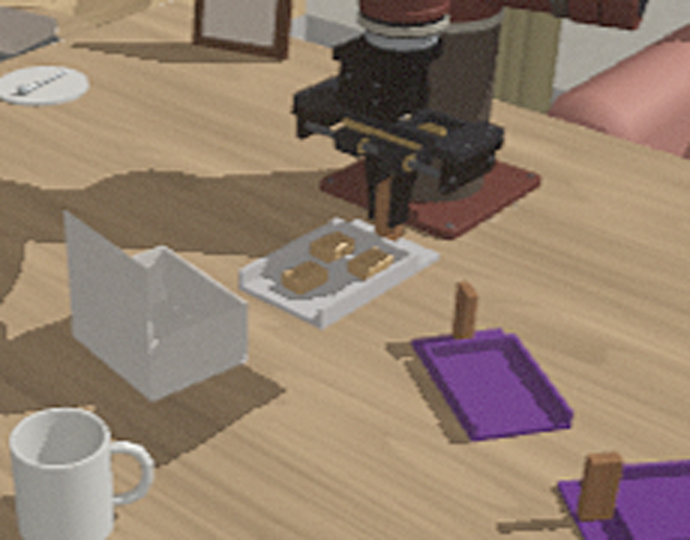

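The tray is level in the gripper at (340,270) with the biscuits in place. The carton's flap is at (110,290) on the far +x side, so I'll pour over the low −x wall.

jog_arm(
  moves=[
    [0.0,[-0.002,-0.006,0],[0,0,-0.8]],
    [0.0,[-0.003,-0.014,0],[0,0,-1.5]],
    [0.0,[-0.003,-0.02,0],[0,0,-1.7]],
    [0.0,[-0.003,-0.024,0],[0,0,-1.7]],
    [0.0,[-0.003,-0.026,0],[0,0,-1.6]],
    [0.0,[-0.003,-0.024,-0.002],[0.2,1.4,-1.2]],
    [0.0,[-0.003,-0.02,-0.004],[0.5,2.6,-0.3]],
    [0.0,[-0.003,-0.015,-0.005],[0.5,3.0,0]],
    [0.0,[-0.003,-0.009,-0.005],[0.5,3.0,0]],
    [0.0,[-0.002,-0.0036,-0.004],[0.3,1.8,0]],
  ],
)

```text
time: 8.5
position: [0.3445, 0.0359, 0.2198]
orientation: [[-0.962, 0.177, -0.207], [0.174, 0.984, 0.036], [0.21, -0.002, -0.978]]
wrist_force: [-0.4, 0.8, -2.3]
opening: 0.0135
```

```bash
cat > lip.py <<'E'
from h import *
np.set_printoptions(precision=3,suppress=True)
o=bot.get_obs();p=np.array(o["position"]);Rt=np.array(o["orientation"])
lip=p+Rt@np.array([-.156,0,.095])
c,s=np.cos(np.radians(-10.2)),np.sin(np.radians(-10.2))
C=np.array([[c,-s,0],[s,c,0],[0,0,1]])
print(p,"lip carton frame",C.T@(lip-[.499,.008,0]),"tray x in carton",C.T@-Rt[:,0],"tilt",np.degrees(np.arccos(-Rt[2,2])),o["joint_pos"])
E
python3 lip.py
```

```text
[0.345 0.036 0.22 ] lip carton frame [-0.024 -0.     0.094] tray x in carton [ 0.978 -0.    -0.21 ] tilt 12.109858707861928 [-0.132 -0.27   2.159  0.008  1.464 -1.526]
```

jog_arm(
  moves=[
    [0.0,[0.0057,-0.001,0.0059],[0.46,2.56,0]],
    [0.0,[0.006,-0.0011,0.0056],[0.46,2.56,0]],
    [0.0,[0.0062,-0.0011,0.0054],[0.46,2.56,0]],
    [0.0,[0.0065,-0.0012,0.005],[0.46,2.56,0]],
    [0.0,[0.0067,-0.0012,0.0048],[0.46,2.56,0]],
    [0.0,[0.0069,-0.0012,0.0044],[0.46,2.56,0]],
    [0.0,[0.0071,-0.0013,0.0041],[0.46,2.56,0]],
    [0.0,[0.0073,-0.0013,0.0038],[0.46,2.56,0]],
    [0.0,[0.0074,-0.0013,0.0035],[0.46,2.56,0]],
    [0.0,[0.0076,-0.0014,0.0031],[0.46,2.56,0]],
  ],
)

```text
time: 9.5
position: [0.4126, 0.025, 0.2657]
orientation: [[-0.775, 0.175, -0.607], [0.138, 0.985, 0.107], [0.616, -0.001, -0.787]]
wrist_force: [-0.9, -0.4, -2.5]
opening: 0.0138
```

jog_arm(
  moves=[
    [0.0,[0,0,0],[0,0,0]],
    [0.0,[0,0,0],[0,0,0]],
    [0.0,[0,0,0],[0,0,0]],
    [0.0,[0,0,0],[0,0,0]],
    [0.0,[0,0,0],[0,0,0]],
    [0.0,[0,0,0],[0,0,0]],
    [0.0,[0,0,0],[0,0,0]],
    [0.0,[0,0,0],[0,0,0]],
    [0.0,[0,0,0],[0,0,0]],
    [0.0,[0,0,0],[0,0,0]],
  ],
)

```text
time: 10.5
position: [0.4118, 0.0246, 0.266]
orientation: [[-0.776, 0.175, -0.606], [0.138, 0.985, 0.107], [0.615, -0.001, -0.788]]
wrist_force: [-0.2, 0.2, -1.5]
opening: 0.0135
```

```bash
python3 lip.py
python3 - <<'E'
from h import *
c=bot.camera("scene");print(bot.get_obs()["wrist_force"])
save(c,"p1.png",(190,90,340,240),4)
E
```

```text
[0.412 0.025 0.266] lip carton frame [-0.024  0.001  0.095] tray x in carton [ 0.788  0.001 -0.615] tilt 37.97393074792577 [-0.145  0.181  1.735  0.02   1.888 -1.539]
[ 0.38342688 -0.6043161  -1.15487379]
```

View pics/p1.png

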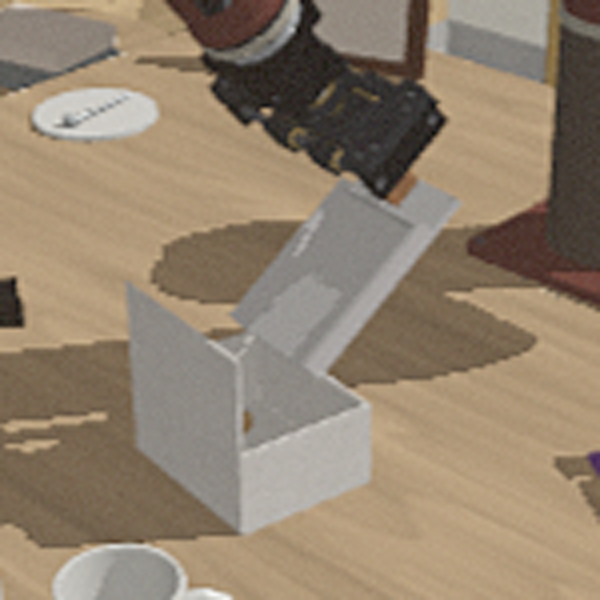

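The tray is empty and a biscuit shows inside the carton at (247,420). Now I level the tray and take it back.

jog_arm(
  moves=[
    [0.0,[-0.006,0,0.006],[-0.85,-4.67,0]],
    [0.0,[-0.008,0,0.008],[-0.85,-4.67,0]],
    [0.0,[-0.008,0.005,0.006],[-0.85,-4.67,0]],
    [0.0,[-0.008,0.01,0],[-0.85,-4.67,0]],
    [0.0,[-0.005,0.02,0],[-0.85,-4.67,0]],
    [0.0,[0,0.03,0],[-0.85,-4.67,0]],
    [0.0,[0,0.035,0],[-0.85,-4.67,0]],
    [0.0,[0,0.035,0],[-0.85,-4.67,0]],
    [0.0,[0,0.03,0],[0,0,0]],
    [0.0,[0,0.02,0],[0,0,0]],
  ],
)

```text
time: 11.55
position: [0.3758, 0.2115, 0.2864]
orientation: [[-0.985, 0.174, -0.0], [0.174, 0.985, -0.002], [-0.0, -0.002, -1.0]]
wrist_force: [0.0, -1.0, -1.1]
opening: 0.0138
```

```bash
python3 lip.py
python3 - <<'E'
from h import *
for n in("top","scene"):
    c=bot.camera(n)
    for d in bot.search_frame(n,"biscuit0"): print(n,d["p"],d["xy"],world(c,d["xy"]))
    p=cloud(c);q=p-[.499,.008,0];a=np.radians(-10.2)
    x=q[...,0]*np.cos(a)+q[...,1]*np.sin(a);y=-q[...,0]*np.sin(a)+q[...,1]*np.cos(a)
    m=(abs(x)<.054)&(abs(y)<.069)&(p[...,2]>.008)&(p[...,2]<.06)
    if n=="top":
        save(c,"t1.png",(245,170,325,240),8)
        px=c["pixels"].astype(int);b=m&(px[...,0]-px[...,2]>40);k=cv2.connectedComponentsWithStats(b.astype(np.uint8))
        print(k[2][1:],k[3][1:],p[...,2][b].max() if b.any() else 0)
E
```

```text
[0.376 0.212 0.286] lip carton frame [-0.001  0.179  0.191] tray x in carton [1.    0.003 0.   ] tilt 0.13001530177221648 [ 0.331 -0.258  2.009 -0.002  1.391 -1.064]
top 0.5 [296.6, 215.3] [ 0.48313166 -0.0366518   0.02110779]
top 0.39 [279.0, 193.9] [0.55134483 0.02289518 0.04414756]
top 0.39 [284.9, 199.9] [0.53273959 0.00294836 0.03396838]
[[277 194  14  13  94]
 [290 210   9  11  72]] [[285.18085106 199.70212766]
 [294.45833333 214.72222222]] 0.04740881426388199
scene 0.7 [188.5, 162.0] [ 0.4764174  -0.34326927  0.01923298]
scene 0.46 [181.4, 168.9] [ 0.51383944 -0.33844072  0.00773941]
```

View pics/t1.png

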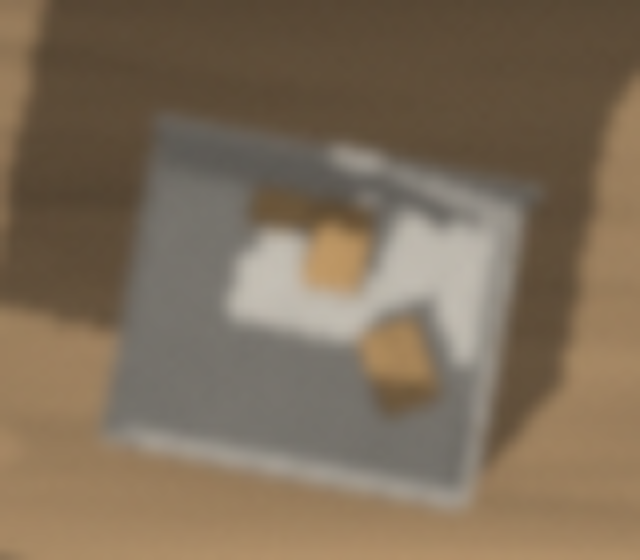

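The top view shows all three biscuits in the carton: (275,205), (340,250) and (400,360), one leaning. The highest point is about 47 mm. Next I set the tray down.

jog_arm(
  moves=[
    [0.0,[0.0108,0.013,-0.01],[0,0,1]],
    [0.0,[0.0108,0.013,-0.017],[0,0,1]],
    [0.0,[0.0108,0.013,-0.019],[0,0,1]],
    [0.0,[0.0108,0.013,-0.021],[0,0,1]],
    [0.0,[0.0108,0.013,-0.021],[0,0,1]],
    [0.0,[0.0108,0.013,-0.021],[0,0,1]],
    [0.0,[0.0108,0.013,-0.019],[0,0,1]],
    [0.0,[0.0108,0.013,-0.018],[0,0,1]],
    [0.0,[0.0108,0.013,-0.012],[0,0,1]],
    [0.0,[0,0,-0.006],[0,0,0]],
  ],
)

```text
time: 12.75
position: [0.4749, 0.326, 0.1207]
orientation: [[-1.0, 0.021, -0.001], [0.021, 1.0, -0.004], [0.001, -0.004, -1.0]]
wrist_force: [1.8, -0.6, -0.9]
opening: 0.0137
```

jog_arm(
  moves=[
    [0.0,[0,0,-0.007],[0,0,0]],
    [0.0,[0,0,-0.006],[0,0,0]],
    [0.0,[0,0,-0.004],[0,0,0]],
    [0.0,[0,0,-0.002],[0,0,0]],
    [0.0,[0,0,0],[0,0,0]],
    [0.0,[0,0,0],[0,0,0]],
    [0.0,[0,0,0],[0,0,0]],
    [0.0,[0,0,0],[0,0,0]],
    [0.0,[0,0,0],[0,0,0]],
    [0.0,[0,0,0],[0,0,0]],
  ],
)

```text
time: 13.75
position: [0.4741, 0.3267, 0.1031]
orientation: [[-1.0, 0.02, -0.0], [0.02, 1.0, -0.003], [-0.0, -0.003, -1.0]]
wrist_force: [-0.1, 0.3, -1.5]
opening: 0.0138
```

jog_arm(
  moves=[
    [0.0,[0,0,-0.0015],[0,0,0]],
    [0.0,[0,0,-0.001],[0,0,0]],
    [0.0,[0,0,0],[0,0,0]],
    [0.03,[0,0,0],[0,0,0]],
    [0.06,[0,0,0],[0,0,0]],
    [0.06,[0,0,0],[0,0,0]],
    [0.06,[0,0,0],[0,0,0]],
    [0.06,[0,0,0],[0,0,0]],
    [0.06,[0,0,0.005],[0,0,0]],
    [0.06,[0,0,0.015],[0,0,0]],
  ],
)

```text
time: 14.75
position: [0.473, 0.3261, 0.1197]
orientation: [[-1.0, 0.02, -0.003], [0.02, 1.0, -0.004], [0.003, -0.004, -1.0]]
wrist_force: [0.4, -0.4, 0.2]
opening: 0.0576
```

```bash
cat > clip.py <<'E'
from h import *
np.set_printoptions(precision=3,suppress=True)
c=dict(np.load("top0.npz"));p=cloud(c)
b=(np.hypot(p[...,0]-.51,p[...,1]+.335)<.09)&(c["pixels"].max(-1)<50)
s=dict(np.load("scene0.npz"));ps=cloud(s)
P=[]
# top-view dark pixels projected on z=0.028
for v,u in zip(*np.where(b)): P.append(world(c,(u,v),.028)[:2])
P=np.array(P)
# 2nd set: scene depth points at top face
m=(np.hypot(ps[...,0]-.51,ps[...,1]+.335)<.09)&(ps[...,2]>.026)&(ps[...,2]<.036)&(s["pixels"].max(-1)<60)
Q=ps[m][:,:2]
from scipy.optimize import minimize
from scipy.ndimage import distance_transform_edt
def model(px,py,a):
    g=[]
    for t in np.linspace(0,55,12):
        for w in(-4.5,-1.5,1.5,4.5): g.append((t,w))
    for sg in(1,-1):
        for t in np.linspace(4,45,10):
            for w in(-1.5,1.5):
                A=np.radians(15); g.append((-t*np.cos(A)-sg*w*np.sin(A)*0, sg*(t*np.sin(A)+6+w)))
    g=np.array(g)/1000;R=np.array([[np.cos(a),-np.sin(a)],[np.sin(a),np.cos(a)]])
    return g@R.T+[px,py]
from scipy.spatial import cKDTree
for nm,D in(("top",P),("scene",Q)):
    t=cKDTree(D)
    def cost(v):
        M=model(*v);d1=t.query(M)[0];d2=cKDTree(M).query(D)[0]
        return np.minimum(d1,.02).mean()+np.minimum(d2,.02).mean()
    best=min((minimize(cost,[.51,-.338,a],method="Nelder-Mead",options=dict(initial_simplex=[[.51,-.338,a],[.525,-.338,a],[.51,-.323,a],[.51,-.338,a+.2]])) for a in np.radians([-50,-35,-20,0])),key=lambda r:r.fun)
    print(nm,len(D),best.x[:2],np.degrees(best.x[2]),best.fun)
E
python3 clip.py; python3 lip.py
```

```text
top 123 [ 0.505 -0.337] -31.084397197367128 0.003265036328751177
scene 41 [ 0.51  -0.337] -32.27904984478404 0.005068392074078458
[0.473 0.326 0.12 ] lip carton frame [0.072 0.333 0.024] tray x in carton [ 0.988  0.157 -0.003] tilt 0.3096900918177262 [ 0.468  0.29   1.79  -0.003  1.066 -1.082]
```

Tray released. The clip fit gives the pin at about (0.507, −0.337), the axis at −31.5° and the squeeze point at about (0.480, −0.320). I'll use the flap's +y edge, because the wrist range allows it without a flip.

jog_arm(
  moves=[
    [0.06,[0,0,0.025],[0,0,0]],
    [0.06,[0,0,0.035],[0,0,0]],
    [0.06,[0,0,0.04],[0,0,0]],
    [0.07,[0,-0.02,0.035],[0,0,-1.5]],
    [0.07,[0,-0.035,0.025],[0,0,-2.5]],
    [0.07,[0,-0.045,0],[0,0,-2.5]],
    [0.07,[0,-0.045,0],[0,0,-2.5]],
    [0.07,[0,-0.045,0],[0,0,-2.5]],
    [0.07,[0,-0.045,0],[0,0,-2.5]],
    [0.07,[0,-0.045,0],[0,0,-2.5]],
  ],
)

```text
time: 15.75
position: [0.4738, 0.045, 0.2822]
orientation: [[-0.952, 0.305, 0.001], [0.305, 0.952, -0.003], [-0.002, -0.002, -1.0]]
wrist_force: [0.7, -0.5, 0.4]
opening: 0.0698
```

jog_arm(
  moves=[
    [0.07,[0,-0.045,0],[0,0,-2.5]],
    [0.07,[0,-0.045,0],[0,0,-2.5]],
    [0.07,[0,-0.045,0],[0,0,-2.5]],
    [0.07,[0,-0.045,-0.01],[0,0,-2.5]],
    [0.07,[0,-0.045,-0.02],[0,0,-2.5]],
    [0.07,[0,-0.045,-0.025],[0,0,-1.7]],
    [0.07,[0.001,-0.045,-0.025],[0,0,0]],
    [0.07,[0.002,-0.035,-0.02],[0,0,0]],
    [0.07,[0.002,-0.016,-0.01],[0,0,0]],
    [0.07,[0,0,0],[0,0,0]],
  ],
)

```text
time: 16.75
position: [0.4782, -0.3186, 0.1713]
orientation: [[-0.848, 0.53, -0.003], [0.53, 0.848, -0.002], [0.002, -0.003, -1.0]]
wrist_force: [-0.1, -0.6, 0.1]
opening: 0.0698
```

Run:
```python
from h import *
np.set_printoptions(precision=3,suppress=True)
o=bot.get_obs();print(o["position"],np.array(o["orientation"]),o["joint_pos"])
c=bot.camera("top");np.savez("top1.npz",**c)
p=cloud(c)
m=(np.hypot(p[...,0]-.55,p[...,1]-.33)<.15)&(c["pixels"].max(-1).astype(int)-c["pixels"].min(-1)<30)&(p[...,2]>.003)&(p[...,2]<.03)
m&=(p[...,1]>.26)&(p[...,1]<.4);A=np.c_[p[m][:,:2],np.ones(m.sum())]
print("tray plane",np.linalg.lstsq(A,p[m][:,2],rcond=None)[0],np.median(p[m][:,2]),cv2.minAreaRect((p[m][:,:2]*1000).astype(np.float32)))
b=(np.hypot(p[...,0]-.57,p[...,1]+.335)<.06)&(c["pixels"].max(-1)<50);print(b.sum())
s=bot.camera("scene");save(s,"k1.png",(110,60,260,210),4)
```

```text
[ 0.478 -0.319  0.171] [[-0.848  0.53  -0.003]
 [ 0.53   0.848 -0.002]
 [ 0.002 -0.003 -1.   ]] [-0.723  0.219  1.766 -0.004  1.157 -1.734]
tray plane [-0.004  0.004  0.01 ] 0.008148345902713627 ((515.0949096679688, 324.8468933105469), (228.5278778076172, 105.88467407226562), 0.037011899054050446)
69
```

View pics/k1.png

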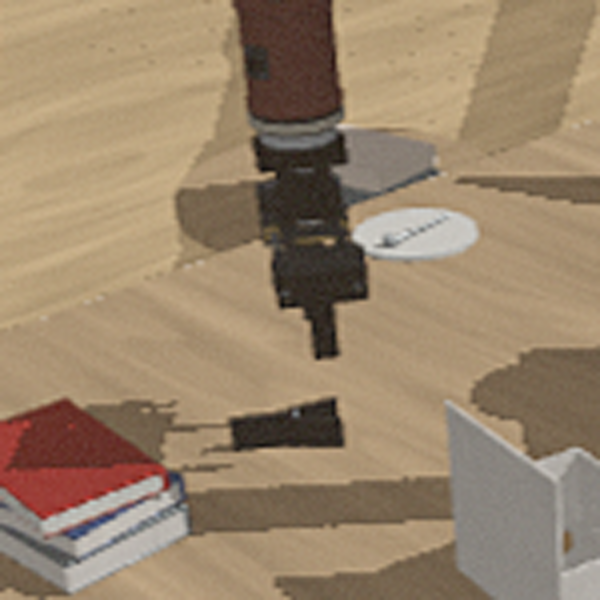

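The fingers are above the lever end of the clip (crop px (325,350) over (310,425)), and the tray lies flat. Descending.

jog_arm(
  moves=[
    [0.07,[0.001,-0.001,-0.014],[0,0,0]],
    [0.07,[0.001,0,-0.014],[0,0,0]],
    [0.07,[0,0,-0.014],[0,0,0]],
    [0.07,[0,0,-0.014],[0,0,0]],
    [0.07,[0,0,-0.013],[0,0,0]],
    [0.07,[0,0,-0.012],[0,0,0]],
    [0.07,[0,0,-0.009],[0,0,0]],
    [0.07,[0,0,-0.005],[0,0,0]],
    [0.07,[0,0,-0.001],[0,0,0]],
    [0.07,[0,0,0],[0,0,0]],
  ],
)

```text
time: 17.85
position: [0.4811, -0.3179, 0.0761]
orientation: [[-0.849, 0.528, -0.001], [0.528, 0.849, -0.003], [-0.0, -0.003, -1.0]]
wrist_force: [-0.2, -0.9, 0.6]
opening: 0.0701
```

jog_arm(
  moves=[
    [0.05,[0,0,0],[0,0,0]],
    [0.045,[0,0,0],[0,0,0]],
    [0.04,[0,0,0],[0,0,0]],
    [0.035,[0,0,0],[0,0,0]],
    [0.03,[0,0,0],[0,0,0]],
    [0.025,[0,0,0],[0,0,0]],
    [0.0,[0,0,0],[0,0,0]],
    [0.0,[0,0,0],[0,0,0]],
    [0.0,[0,0,0],[0,0,0]],
    [0.0,[0,0,0],[0,0,0]],
  ],
  newtons=35,
)

```text
time: 18.85
position: [0.4811, -0.318, 0.0763]
orientation: [[-0.849, 0.528, -0.001], [0.528, 0.849, -0.003], [-0.0, -0.003, -1.0]]
wrist_force: [-2.7, -0.7, 6.1]
opening: 0.023
```

jog_arm(
  moves=[
    [0.0,[0,0,0],[0,0,0]],
    [0.0,[0,0,0],[0,0,0]],
    [0.0,[0,0,0.005],[0,0,0]],
    [0.0,[0,0,0.01],[0,0,0]],
    [0.0,[0,0,0.02],[0,0,0]],
    [0.0,[0,0,0.025],[0,0,0]],
    [0.0,[0,0,0.03],[0,0,0]],
    [0.0,[0,0,0.03],[0,0,0]],
    [0.0,[0,0,0.025],[0,0,0]],
    [0.0,[0,0,0.01],[0,0,0]],
  ],
)

```text
time: 19.85
position: [0.4821, -0.3183, 0.2345]
orientation: [[-0.85, 0.528, 0.002], [0.528, 0.85, -0.005], [-0.005, -0.003, -1.0]]
wrist_force: [-0.3, -0.4, -0.7]
opening: 0.0227
```

Run:
```python
from h import *
np.set_printoptions(precision=3,suppress=True)
o=bot.get_obs();print(o["position"],o["opening"],o["wrist_force"])
c=bot.camera("scene");np.savez("s2.npz",**c);t=bot.camera("top");np.savez("t2.npz",**t)
a=cv2.resize(c["pixels"][80:190,130:240],(600,600),interpolation=cv2.INTER_CUBIC)
b=cv2.resize(t["pixels"][160:240,360:430][:, :],(200,229),interpolation=cv2.INTER_CUBIC)
cv=np.zeros((600,800,3),np.uint8);cv[:,:600]=a;cv[:229,600:]=b
cv2.imwrite("pics/l1.png",cv[...,::-1])
```

```text
[ 0.482 -0.318  0.235] 0.022682777462767912 [-0.283 -0.413 -0.651]
```

View pics/l1.png

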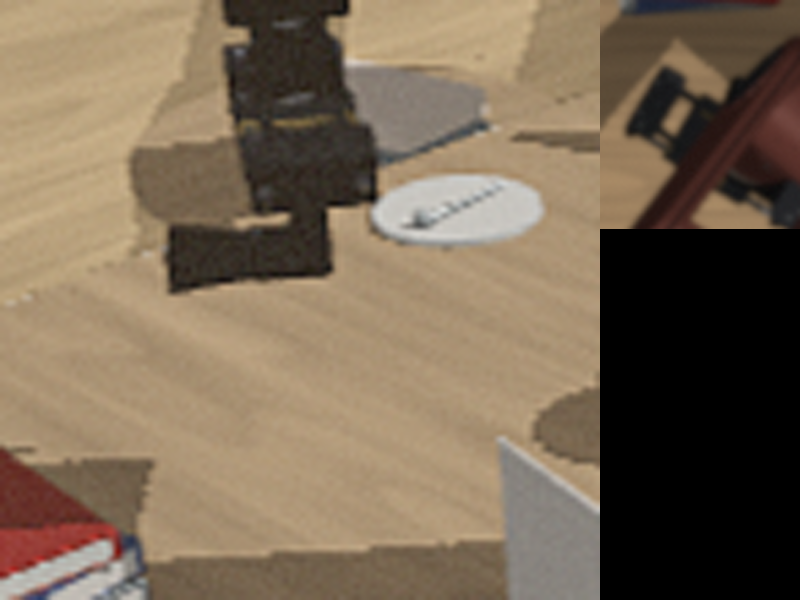

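The clip is held with its jaws extending forward at crop px (250,260), opening 22.7 mm (at the stop). Next I measure where the jaws sit in the tool frame.

```bash
cat > jaw.py <<'E'
from h import *
import sys
np.set_printoptions(precision=4,suppress=True)
o=bot.get_obs();P=np.array(o["position"]);Rt=np.array(o["orientation"])
for n in sys.argv[1:]:
    c=dict(np.load(n)); q=(cloud(c)-P)@Rt; m=(c["range_z"]>0)&(q[...,0]<-.014)&(q[...,0]>-.12)&(abs(q[...,1])<.05)&(q[...,2]>.02)&(q[...,2]<.09)
    d=q[m];print(n,len(d),d.min(0),d.max(0))
    for lo in range(-100,-14,10):
        e=d[(d[:,0]*1000>=lo)&(d[:,0]*1000<lo+10)]
        if len(e): print(lo,len(e),"y",np.percentile(e[:,1],[2,25,75,98])*1000,"z",np.percentile(e[:,2],[5,95])*1000)
E
python3 jaw.py s2.npz t2.npz
```

```text
s2.npz 259 [-0.0937 -0.0277  0.0358] [-0.014   0.0265  0.0749]
-100 12 y [ 2.0167  7.2264 10.0536 13.2987] z [45.9931 71.9745]
-90 37 y [-27.3634 -21.4795  11.08    15.4541] z [44.891 71.968]
-80 36 y [-23.0897  -3.2041   8.4393  12.4997] z [44.6862 72.441 ]
-70 34 y [-19.2866  -8.6667   6.0363   9.9804] z [44.249  70.0681]
-60 30 y [-15.0352   1.3007   5.4684  10.1323] z [44.9509 70.7384]
-50 30 y [-11.626    1.0204   5.3228   9.4404] z [44.9013 72.7544]
-40 29 y [-11.5788   2.0411   7.4517  13.0004] z [45.1074 69.5847]
-30 30 y [-9.8233  3.8858 10.2336 15.5849] z [44.7765 70.1621]
-20 21 y [-15.5475   7.3731  12.1705  22.4878] z [42.423  71.5864]
t2.npz 26 [-0.0917  0.0067  0.0417] [-0.0611  0.0118  0.0708]
-100 2 y [ 6.7659  7.9462 10.5121 11.6924] z [44.7034 55.8352]
-90 11 y [ 7.56    9.4806 10.6508 11.3318] z [42.0822 67.243 ]
-80 9 y [7.6804 7.9064 9.0432 9.8834] z [44.0349 67.8808]
-70 4 y [6.9313 7.0099 7.6197 7.6567] z [54.9536 69.9646]
```

jog_arm(
  moves=[
    [0.0,[0.003,0.01,0.01],[0,0,-2]],
    [0.0,[0.006,0.02,0.015],[0,0,-4.4]],
    [0.0,[0.008,0.035,0.015],[0,0,-4.8]],
    [0.0,[0.008,0.036,0],[0,0,-4.8]],
    [0.0,[0.008,0.036,0],[0,0,-4.8]],
    [0.0,[0.008,0.036,0],[0,0,-4.8]],
    [0.0,[0.008,0.036,0],[0,0,-4.8]],
    [0.0,[0.008,0.036,0],[0,0,-4.8]],
    [0.0,[0.008,0.036,0],[0,0,-4.8]],
    [0.0,[0.008,0.036,0],[0,0,-4.8]],
  ],
)

```text
time: 20.95
position: [0.5532, 0.001, 0.2686]
orientation: [[-0.227, 0.974, -0.006], [0.974, 0.227, 0.0], [0.001, -0.006, -1.0]]
wrist_force: [1.1, -0.1, -0.9]
opening: 0.0229
```

jog_arm(
  moves=[
    [0.0,[0.008,0.036,0],[0,0,-4.8]],
    [0.0,[0.008,0.036,0],[0,0,-4.8]],
    [0.0,[0.008,0.036,0],[0,0,-4.8]],
    [0.0,[0.008,0.036,0],[0,0,-4.6]],
    [0.0,[0.006,0.033,0],[0,0,-4.4]],
    [0.0,[0.002,0.02,-0.005],[0,0,0]],
    [0.0,[0,0,0],[0,0,0]],
    [0.0,[0,0,0],[0,0,0]],
    [0.0,[0,0,0],[0,0,0]],
    [0.0,[0,0,0],[0,0,0]],
  ],
)

```text
time: 21.95
position: [0.594, 0.1951, 0.2657]
orientation: [[0.176, 0.984, -0.003], [0.984, -0.176, 0.0], [-0.0, -0.003, -1.0]]
wrist_force: [0.0, -1.0, -0.1]
opening: 0.0227
```

```bash
python3 - <<'E'
from h import *
np.set_printoptions(precision=3,suppress=True)
o=bot.get_obs();print(o["position"],np.array(o["orientation"]),o["opening"],o["wrist_force"],o["joint_pos"])
c=bot.camera("scene");np.savez("s3.npz",**c);t=bot.camera("top");np.savez("t3.npz",**t)
for n,k in(("scene",c),("top",t)):
  for q in("tip_a","tip_b","clip"): print(n,q,[(round(d["p"],2),np.round(d["xy"])) for d in bot.mark_of(n,q)][:3])
K,P=t["mtx"],t["pose"];w=np.linalg.inv(P)@np.array([.58,.11,.25,1]);u=(K@w[:3]/w[2])[:2].astype(int);print(u)
a=cv2.resize(t["pixels"][max(u[1]-30,0):u[1]+30,u[0]-40:u[0]+40],(480,360),interpolation=cv2.INTER_CUBIC)
K,P=c["mtx"],c["pose"];w=np.linalg.inv(P)@np.array([.58,.11,.22,1]);v=(K@w[:3]/w[2])[:2].astype(int);print(v)
b=cv2.resize(c["pixels"][v[1]-50:v[1]+50,v[0]-40:v[0]+40],(320,400),interpolation=cv2.INTER_CUBIC)
cv=np.zeros((400,800,3),np.uint8);cv[:360,:480]=a;cv[:,480:]=b
cv2.imwrite("pics/l2.png",cv[...,::-1])
E
python3 jaw.py s3.npz t3.npz
```

```text
[0.594 0.195 0.266] [[ 0.176  0.984 -0.003]
 [ 0.984 -0.176  0.   ]
 [-0.    -0.003 -1.   ]] 0.022724590302771776 [ 0.008 -1.009 -0.06 ] [0.191 0.242 1.552 0.001 1.351 0.368]
scene tip_a [(0.44, array([255., 171.]))]
scene tip_b [(0.44, array([255., 171.]))]
scene clip []
top tip_a [(0.7, array([281., 188.])), (0.55, array([251., 177.])), (0.5, array([250., 185.]))]
top tip_b [(0.7, array([281., 188.])), (0.55, array([251., 177.])), (0.5, array([250., 185.]))]
top clip [(0.51, array([236., 181.]))]
[251 175]
[255 163]
s3.npz 85 [-0.0697 -0.0107  0.0468] [-0.0148  0.0121  0.0776]
-70 20 y [6.2088 6.9489 8.7092 9.8578] z [54.8245 76.5347]
-60 25 y [3.287  5.411  7.3532 8.2357] z [48.2847 74.4899]
-50 19 y [2.9264 4.4743 6.106  8.3863] z [47.8369 73.5763]
-40 10 y [ 7.2768  9.0521 10.0639 11.1053] z [53.5738 73.4218]
-30 4 y [-9.4639  5.3038 11.7661 12.043 ] z [49.2602 67.2324]
-20 7 y [-8.0161 -7.1352 -5.2441 -4.5169] z [47.1325 66.0781]
t3.npz 72 [-0.091  -0.0288  0.042 ] [-0.0275  0.0098  0.0737]
-100 3 y [5.8169 6.1357 8.0209 9.4365] z [49.7904 63.7724]
-90 18 y [-28.3577 -24.5333   5.3168   8.3196] z [45.1444 65.861 ]
-80 24 y [-26.1037 -21.7408   4.0688   8.1246] z [43.5828 69.9156]
-70 17 y [-21.7898   0.4569   4.2168   7.9924] z [43.7724 73.3397]
-60 2 y [3.2004 3.6767 4.7121 5.1884] z [42.3015 47.5132]
-40 5 y [-12.3724 -10.245   -4.8685  -2.0272] z [46.3055 53.1039]
-30 3 y [5.006  6.0812 8.5345 9.7163] z [51.0067 56.8723]
```

View pics/l2.png

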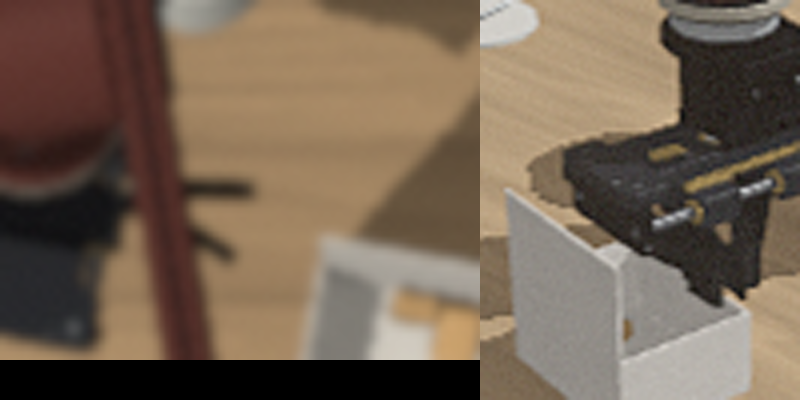

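Seen from the top, both jaws gape around (255,188) and (232,258). The clip is yawed about 5° in the grip and the gap's middle is about 8 mm to the tool's −y side. I'll compensate, go down beside the flap edge and re-measure before entering.

jog_arm(
  moves=[
    [0.0,[-0.0017,0,0],[0,0,2.5]],
    [0.0,[0,0,-0.005],[0,0,2.5]],
    [0.0,[0,0,-0.012],[0,0,0]],
    [0.0,[0,0,-0.015],[0,0,0]],
    [0.0,[0,0,-0.015],[0,0,0]],
    [0.0,[0,0,-0.015],[0,0,0]],
    [0.0,[0,0,-0.013],[0,0,0]],
    [0.0,[0,0,-0.008],[0,0,0]],
    [0.0,[0,0,-0.004],[0,0,0]],
    [0.0,[0,0,0],[0,0,0]],
  ],
)

```text
time: 23.35
position: [0.5921, 0.1962, 0.1783]
orientation: [[0.088, 0.996, -0.004], [0.996, -0.088, 0.0], [-0.0, -0.004, -1.0]]
wrist_force: [0.7, 0.4, -0.6]
opening: 0.0229
```

```bash
cat > chk.py <<'E'
from h import *
import sys
np.set_printoptions(precision=1,suppress=True)
o=bot.get_obs();print(np.array(o["position"])*1000,np.degrees(np.arctan2(o["orientation"][1][0],o["orientation"][0][0])),o["opening"],np.array(o["wrist_force"]))
a=np.radians(-10.2);F=np.array([.5567,-.0024,.11])
Rf=np.array([[np.cos(a),-np.sin(a),0],[np.sin(a),np.cos(a),0],[0,0,1]])
im=[]
for n in("top","scene"):
    c=bot.camera(n);q=(cloud(c)-F)@Rf*1000
    dk=c["pixels"].max(-1)<60
    m=(c["range_z"]>0)&(abs(q[...,0])<45)&(q[...,1]>30)&(q[...,1]<125)&(q[...,2]>-20)&(q[...,2]<40)
    fl=m&~dk&(q[...,1]<78);m&=dk
    print(n,"flap x",np.median(q[fl][:,0]) if fl.any() else None)
    d=q[m]
    for lo in range(30,125,10):
        e=d[(d[:,1]>=lo)&(d[:,1]<lo+10)]
        if len(e): print(lo,len(e),"x",np.sort(e[:,0])[::max(1,len(e)//12)],"z",np.percentile(e[:,2],[5,95]))
    w=np.linalg.inv(c["pose"])@np.array([.575,.09,.12,1]);u=(c["mtx"]@w[:3]/w[2])[:2].astype(int)
    r=35
    im.append(cv2.resize(c["pixels"][u[1]-r:u[1]+r,u[0]-r:u[0]+r],(400,400),interpolation=cv2.INTER_CUBIC))
cv2.imwrite("pics/"+sys.argv[1],np.hstack(im)[...,::-1])
E
python3 chk.py n1.png
```

```text
[592.1 196.2 178.3] 84.93906839797172 0.022879080673778567 [ 0.7  0.4 -0.6]
top flap x -1.4304595670339546
120 1 x [9.9] z [16.4 16.4]
scene flap x 1.835163228294195
```

View pics/n1.png

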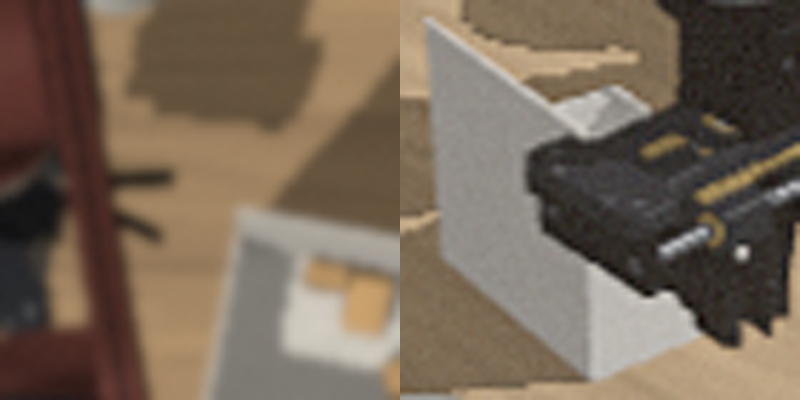

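The gap's middle at (166,208) lines up with the flap's top edge, which starts at (238,213). I'll put numbers on that before entering.

```bash
sed -i 's/dk=c\["pixels"\].max(-1)<60/dk=c["pixels"].max(-1)<105/; s/fl=m&~dk&(q\[...,1\]<78)/fl=m\&(q[...,1]<72)\&(q[...,2]>20)/; s/m&=dk$/m\&=q[...,1]>80/; s/<125)&/<135)\&/; s/(30,125,10)/(80,135,10)/;s/>-20)&(q\[...,2\]<40)/>-25)\&(q[...,2]<45)/' chk.py; python3 chk.py n2.png
```

```text
[592.7 196.3 179.6] 84.94050916575776 0.02243298637810582 [ 0.2  0.4 -0.5]
top flap x -1.1801948393227593
110 13 x [-19.5 -18.8 -18.6 -18.3 -16.  -15.   12.6  12.8  13.2  13.2  14.   16.3
  16.8] z [ 2.3 27.4]
120 20 x [-18.6 -17.4 -17.  -16.6 -16.1 -14.  -13.8 -13.7 -10.7   9.7  10.5  10.5
  11.6  12.1  12.4  12.6  14.2  14.7  14.8  15.4] z [ 2.1 27. ]
130 9 x [-15.7 -15.2 -14.9 -12.7 -12.   -9.9   8.9  10.2  13.9] z [ 6.5 29.6]
scene flap x 2.0243779347186117
120 1 x [-11.] z [4.7 4.7]
```

The jaws straddle the flap plane symmetrically, with centres −16 and +15 mm from the flap. Entering 56 mm along the card.

jog_arm(
  moves=[
    [0.0,[-0.0007,-0.004,0],[0,0,0]],
    [0.0,[-0.0014,-0.008,0],[0,0,0]],
    [0.0,[-0.0014,-0.008,0],[0,0,0]],
    [0.0,[-0.0014,-0.008,0],[0,0,0]],
    [0.0,[-0.0014,-0.008,0],[0,0,0]],
    [0.0,[-0.0014,-0.008,0],[0,0,0]],
    [0.0,[-0.0013,-0.007,0],[0,0,0]],
    [0.0,[-0.0007,-0.004,0],[0,0,0]],
    [0.0,[0,0,0],[0,0,0]],
    [0.0,[0,0,0],[0,0,0]],
  ],
)

```text
time: 24.55
position: [0.5827, 0.1413, 0.179]
orientation: [[0.088, 0.996, -0.003], [0.996, -0.088, 0.001], [0.0, -0.003, -1.0]]
wrist_force: [0.3, -0.1, -0.7]
opening: 0.023
```

jog_arm(
  moves=[
    [0.0,[0,0,0],[0,0,0]],
    [0.0,[0,0,0],[0,0,0]],
    [0.0,[0,0,0],[0,0,0]],
    [0.0,[0,0,0],[0,0,0]],
    [0.0,[0,0,0],[0,0,0]],
    [0.0,[0,0,0],[0,0,0]],
    [0.0,[0,0,0],[0,0,0]],
    [0.0,[0,0,0],[0,0,0]],
    [0.0,[0,0,0],[0,0,0]],
    [0.0,[0,0,0],[0,0,0]],
  ],
)

```text
time: 25.55
position: [0.5826, 0.1412, 0.179]
orientation: [[0.088, 0.996, -0.003], [0.996, -0.088, 0.0], [0.0, -0.003, -1.0]]
wrist_force: [-0.0, 0.4, 0.1]
opening: 0.0226
```

```bash
sed -i 's/m&=q\[...,1\]>80/m\&=dk/;s/(80,135,10)/(40,135,10)/' chk.py; python3 chk.py n3.png
```

```text
[582.6 141.2 179. ] 84.94288972444114 0.02257173122414521 [-0.   0.4  0.1]
top flap x -1.219640764134679
50 3 x [-20.5 -20.4  14.3] z [-3.9 20. ]
60 15 x [-19.4 -18.7 -18.2 -18.1 -18.  -17.7 -15.2 -15.2  10.1  10.9  12.4  13.2
  13.3  13.7  14.5] z [ 4.7 25.4]
70 13 x [-16.1 -13.6 -12.9 -10.6   8.2   8.5   8.7   8.9   9.3   9.9  11.6  11.6
  11.8] z [-2.4 25.1]
90 1 x [-9.4] z [26.1 26.1]
100 15 x [-9.3 -9.  -7.8 -7.  -6.9 -6.9 -6.1 -3.9 -2.6 -0.7 -0.1  2.3  2.4  5.1
  5.5] z [-1.9 25.7]
110 9 x [-1.3 -1.2  1.5  1.7  4.   6.6  8.   8.2 10.4] z [ 7.9 25.4]
scene flap x None
60 1 x [-10.3] z [5.9 5.9]
70 1 x [2.6] z [-21.9 -21.9]
80 4 x [ 7.1  8.4 11.6 11.9] z [-4.1 20.1]
90 18 x [ 7.9  8.5  8.9  9.5  9.7 10.2 10.5 10.6 10.9 11.  11.3 11.4 11.4 11.7
 11.7 11.8 12.2 12.7] z [-5.8 23.5]
100 11 x [ 7.3  8.6  8.6  8.8  9.2  9.3 10.  10.3 10.4 10.4 10.5] z [-4.6 19. ]
110 11 x [11.4 11.8 11.9 12.  12.1 12.3 12.4 12.6 12.7 13.2 13.9] z [-3.4 19.4]
130 5 x [-6.9 -6.2 -6.1 21.9 22. ] z [ 7.2 21.7]
```

View pics/n3.png

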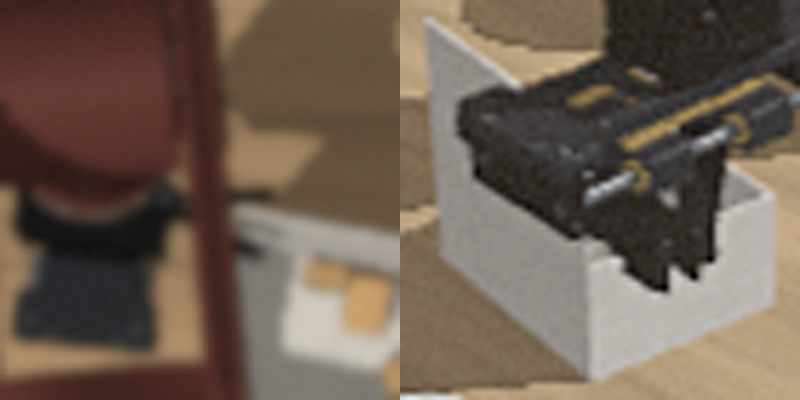

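The top view shows one jaw on each side of the card, at (270,195) and (262,253). The tips are about 18–20 mm inside the edge, both are clear of the card, and there is no contact force. Handing in.

```bash
python3 -c "
from workcell import bot
print(bot.hand_in()); o=bot.get_obs(); print(o['time'],o['opening'],o['wrist_force'])"
```

```text
the job is handed in; nothing more can be done
None
the job is handed in; nothing more can be done
```

I handed the job in at about 25.6 s of robot time with every step carried out; the hand-in gives no verdict.

**Biscuits and tray:** I tipped the tray over the carton's low −x wall. The top view then showed all three biscuits inside, one leaning, with nothing higher than about 47 mm. I set the tray back near its original spot and let go. Its fitted plane was level to well under 1°.

**Clip:** It is held at its open stop with a 35 N grip (finger opening 22.6 mm) around the flap's +y edge. The jaw tips are about 20 mm inside the edge, with their centres about −17 and +15 mm from the card. The wrist force was about 0.4 N, so I saw no sign of contact.

**What went wrong or disagreed:**
- My first close on the tray grip was too slow, and I lifted before the fingers had closed. I lowered again and regripped.
- The clip sat about 5° askew in the gripper, so I turned and shifted the tool to make up for it before entering.
- In the last view the scene camera could not see the jaws, so their final position rests on the top camera alone. The two cameras placed the flap about 3 mm apart.
- I did not re-measure the mug, the jar or the books. Nothing was moved near them.

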